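# Start the vibrating table with its pull-turn-push knob

## Robot

A 7-joint arm with a two-finger parallel gripper is mounted at the origin on the work surface. World frame = base frame: x ahead of the robot, y to its left, z up, the work surface at z = 0. Lengths are in m, angles in rad, forces in N, time in s.
With the tool pointing down it reaches from about 0.4 to 0.85 m from the base axis. Payload 10.4 kg.
Tool frame: the origin (TCP) lies between the finger pads; the fingertips stand 17 mm ahead of it and the grasp point (between the pads) lies 2 mm behind it; z points along the fingers, y is the direction in which the jaws open and shut (so a half turn about z gives the same grasp; the last joint's range is limited). The gripper opens to 85 mm and grips with 20 to 120 N. Pads are 22 mm wide; open, the fingers measure 114 mm over their backs; the gripper's body (76 mm by 85 mm) begins 54 mm behind the grasp point. The pads swing forward as they close: fully open they stand 13 mm farther back than shut.
Start: joints at [1.267, 0.332, -0.065, 1.46, 0.022, 1.35, -0.088], TCP at [0.173, -0.601, 0.248] pointing down, gripper open.
Joint ranges: [-2.6, 2.6], [-0.5, 2.12], [-1.47, 1.34], [0.16, 2.42], [-1.27, 4.41], [0.06, 2.06], [-2.6, 2.6]. Speed limits (rad/s): [2.22, 2.22, 2.79, 2.79, 3.14, 3.14, 3.14].

## Interface

Orientations are given as a unit quaternion [x, y, z, w].
In Python, from workcell import manip gives the robot as it stands.
- The arm moves only by the tool jog_arm, never from a script. Its argument "steps" is one flat list of numbers, 5 for each row, row after row: the finger opening in m, from 0 to 0.0854, then the shift along the tool's x, y, z in m, then the turn about the tool's z in rad. In form: [gripper, x, y, z, twist, gripper, x, y, z, twist, ...]. A call has exactly 10 rows; each row is the pose to reach, as a shift and turn from the pose commanded when the call began, along the tool's axes at that moment; what a row does not reach only later rows make up. A row lasts 1/10 s, in which the tool goes at most 50 mm and 8.59 degrees, less where a joint would pass 70% of its speed; a pose out of reach is approached as far as the arm can. A call with a gripper value outside its range is refused whole. The fingers move at their own pace and stop on an object; "grip_force" is the grip in N (left out, the last holds). Time passes only in rows, so rows that repeat a pose let the fingers close, or fill a call up. It gives the time, the measured TCP pose, the force and the opening at its end, in the units of the state.
- manip.get_obs(): the state, without advancing time (a new reading comes with each control period).
- manip.camera(name): name is "side" or "top"; returns (picture, depth): 420x560x3 uint8, red, green, blue; 420x560 float32, m along the optical axis (not along the pixel's ray), 0 where there is no reading.
- manip.calibration(name): a dict with "mtx" (3x3 intrinsics, pixels), "world_to_cam" (4x4, takes a point from world to camera coordinates). Camera axes: x right, y down, z forward; pixel columns grow to the right and rows downward; lengths in m; the calibration is good to about 2 mm. A picture is of the moment at which its call begins. calibration takes no time and is no camera call.
- manip.hand_in(): hands the job in, once; it reports no verdict.
The state is a dict: "clock": time; "joint_pos": joint angles; "joint_velocities": joint speeds; "tau": joint torques, N m; "position": TCP position; "ee_rot": TCP orientation; "ft_force": force on the tool from outside, world axes, zero at the start; "torque": the same for the moment, N m; "grip_width": opening from 0.0 (shut) to 1.0 (fully open).
Only numpy, scipy, OpenCV 4.12 (cv2) and the standard library are available. Lean on these libraries where they do the work, as an engineer would, in place of code of your own. Each camera call takes 0.05 s, during which the arm holds its last target.

## Task

Start the plaster mould shaking: pull the black knob on the vibrating table straight up to unlock it, turn it clockwise until its pointer is at the brass tab on the scale, feel for the catch just there and press the knob gently back down until it is fully home, then let go. The catch gives a little under the knob where it is not lined up, so never ram it; leave the mould and the tools lying around where they are.

Things in the scene. Friction and masses are not known exactly. Their poses are not given: they have to be found in the camera images.
- dial_grip (a point): Grip point of the black knob, on its vertical axis: an upright bar 54 mm long, 14 mm wide, 34 mm tall on a disc of 34 mm radius. The point is 12 mm below the bar's top, 22 mm above the disc. x runs along the bar to the pointer end (white line, small nose on the disc), z is up. Take the bar across its 14 mm width from above. The knob stays where it is left.
- dial_nose (a point): The tip of the knob's pointer nose, 42 mm from the knob's axis along the bar's length; same axes as the grip point, so x is the pointer's direction.
- stem (a joint): How far the knob is pulled up, m: 0 fully home, 0.014 upper stop; friction about 3 N, no spring. Below 0.009 it cannot turn at the start, above it turns freely. Let down beside the slot near the tab, it lands at 0.009 on a sprung plate that yields from 4 N on at 3 N/mm for 5 mm, then is rigid. Over the slot it goes down to 0 against friction alone, and stops firmly.
- dial (a joint): The knob's turn in rad, 0 at the rest position as found, growing clockwise seen from above (stop at 1.8). Turning takes about 0.05 N m.
- tab: Brass tab on the aluminium scale round the knob, 0.9 to 1.2 rad clockwise of the pointer's rest. Origin on the knob's axis at the scale's face; x points level from the axis to the tab. The hidden catch plate belongs to it: its one slot lies up to 0.16 rad either side of the tab's direction and takes the knob within 0.03 rad of its middle; sideways it does not give. Over 30 N on it ruins it.
- unit: The vibrating table, fixed: grey control housing 160 x 140 mm, 75 mm tall, with the knob on its middle, and beside it (its +y side, centre 200 mm from the knob's axis) a 220 x 225 mm aluminium plate, top 95 mm high. Origin on the knob's axis at the table; z up.
- mould: Loose round plaster mould on the plate, 140 mm across, 55 mm tall, origin at the centre of its underside. Leave it.
- beaker: Loose clear plastic measuring cup, 84 mm across, 110 mm tall, on the table beyond the housing's other side; origin at the centre of its underside. Leave it.
- rib: Loose flat wooden shaping rib, about 110 x 50 x 8 mm, on the table. Leave it.
- spatula: Loose spatula lying on the table. Leave it.
- tab_top (a point): Middle of the brass tab's top, 52 mm from the knob's axis; the tab is 10 x 7 mm and 10 mm tall.

How it is judged:
On the way, in this order (a step that is already met when the one before it is completed fails the run):
1. the knob is pulled up by at least 8 mm (value of joint stem above 0.008 m), for 0.1 s.
2. while up (at least 4 mm), the knob is turned to within 0.3 rad of the tab (angle between the x axis of dial_nose and the x axis of tab, either way round below 0.3 rad and value of joint stem above 0.004 m), for 0.1 s.
At the end, for the whole second after the job is handed in: the knob is fully home (within 1.5 mm) with its pointer at the tab (within 0.25 rad), turned clockwise from its rest (value of joint stem below 0.0015 m and angle between the x axis of dial_nose and the x axis of tab, either way round below 0.25 rad and value of joint dial above 0.6 rad); the robot touches nothing.
It fails at once if the catch or the tab is pressed with more than 30 N (contact force between tab and anything else above 30 N).
It fails at once if the mould is shifted by more than 15 mm (distance of mould from where it was at the start of the episode above 0.015 m).
It fails at once if the beaker is shifted by more than 20 mm (distance of beaker from where it was at the start of the episode above 0.02 m).
It fails at once if the rib is shifted by more than 20 mm (distance of rib from where it was at the start of the episode above 0.02 m).
It fails at once if the spatula is shifted by more than 20 mm (distance of spatula from where it was at the start of the episode above 0.02 m).
It also fails if it takes over 54 s, if anything falls off the work surface, if the arm or the gripper's body presses on something with over 40 N, if the wrist force passes 120 N, or if a joint passes its speed limit or range.

## Working session

There is one attempt and no reset: what is moved stays moved. The work goes in short steps, Python scripts to look and compute and a tool call to move; the robot and the scene stay as the last step left them, time stands still between calls to the robot, and variables do not carry over. Pictures are saved under pics/ and viewed, and the job is handed in when it is done.

Besides the shell and the picture viewer there is one more tool, called after ">>>" by a JSON object that holds its "name" and its "arguments", one argument or row to a line. jog_arm: Moves the arm, as the interface text tells. Its arguments: {"type":"object","properties":{"steps":{"type":"array"},"grip_force":{"type":"number"}},"required":["steps"]}

```bash
mkdir -p pics; ls; python3 - <<'E'
from workcell import manip
import cv2,numpy as np
for n in("top","side"):
    p,d=manip.camera(n); cv2.imwrite(f"pics/{n}0.png",p[:,:,::-1]); np.savez(f"{n}0.npz",p=p,d=d)
    c=manip.calibration(n); print(n,c["mtx"].round(1).tolist(),np.linalg.inv(c["world_to_cam"]).round(3).tolist())
print(manip.get_obs())
E
```

```text
pics
top [[429.8, 0.0, 281.9], [0.0, 429.8, 211.2], [0.0, 0.0, 1.0]] [[-0.002, -0.989, 0.146, 0.485], [-1.0, -0.0, -0.013, 0.043], [0.013, -0.146, -0.989, 1.125], [0.0, 0.0, 0.0, 1.0]]
side [[477.0, 0.0, 282.4], [0.0, 477.0, 207.3], [0.0, 0.0, 1.0]] [[0.998, -0.037, 0.051, 0.571], [-0.062, -0.73, 0.68, -0.609], [0.012, -0.682, -0.731, 0.766], [0.0, 0.0, 0.0, 1.0]]
{'clock': 0.1, 'joint_pos': array([ 1.26735652,  0.3328401 , -0.064688  ,  1.46085465,  0.02160983,
        1.3499091 , -0.088488  ]), 'joint_velocities': array([-5.64886261e-04, -1.47616423e-03,  1.28691657e-03, -1.88943336e-03,
       -4.47576699e-05, -7.31826133e-05,  1.98475387e-03]), 'tau': array([ 1.85390105e-03, -6.26743698e+01,  4.93724865e-02, -3.92431569e+01,
        1.63858559e-02,  6.93666530e-03,  3.67556993e-06]), 'position': array([ 0.17312689, -0.60021395,  0.24757711]), 'ee_rot': array([ 9.90155563e-01,  1.39969744e-01, -1.27857493e-04, -6.45207979e-04]), 'ft_force': array([ 0.01819091,  0.16963598, -0.08027225]), 'torque': array([ 0.00079575,  0.06347706, -0.01562576]), 'grip_width': 1.0011139364009076}
```

View pics/top0.png

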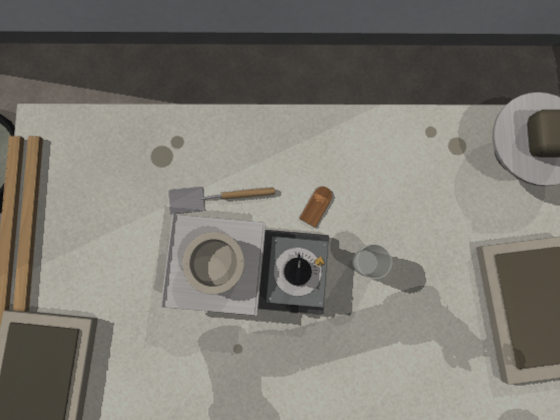

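View pics/side0.png

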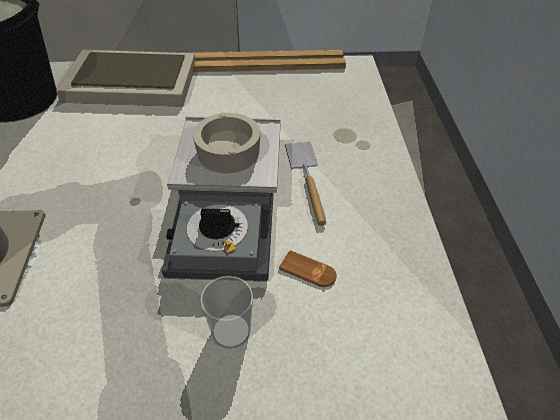

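The top view shows the knob at about (298,270) with its white line pointing up, and the tab at (319,261). In the side view the knob is at (215,220) and the tab at (229,247). I'll zoom in and measure.

```bash
cat > h.py <<'E'
import numpy as np,cv2
from workcell import manip
def ray(n,u,v,z):
    c=manip.calibration(n);T=np.linalg.inv(c["world_to_cam"]);r=T[:3,:3]@np.linalg.inv(c["mtx"])@[u,v,1.];o=T[:3,3]
    return o+r*(z-o[2])/r[2]
def cloud(n,d):
    c=manip.calibration(n);T=np.linalg.inv(c["world_to_cam"]);v,u=np.mgrid[:420,:560]
    p=np.stack([u,v,np.ones_like(u)],-1)@np.linalg.inv(c["mtx"]).T*d[...,None]
    return p@T[:3,:3].T+T[:3,3]
E
python3 - <<'E'
from h import *
for n,(r0,r1,c0,c1) in {"top":(225,320,250,345),"side":(185,285,155,285)}.items():
    f=np.load(n+"0.npz");p=f["p"];P=cloud(n,f["d"])
    im=p[r0:r1,c0:c1,::-1];k=6
    cv2.imwrite(f"pics/{n}_z.png",cv2.resize(im,None,fx=k,fy=k,interpolation=cv2.INTER_NEAREST))
    hsv=cv2.cvtColor(p,cv2.COLOR_RGB2HSV);m=np.zeros(p.shape[:2],bool);m[r0:r1,c0:c1]=1
    br=m&(hsv[...,0]>10)&(hsv[...,0]<30)&(hsv[...,1]>130)&(hsv[...,2]>90)
    v,u=np.nonzero(br);print(n,"brass",len(u),u.mean(),v.mean(),"P",P[br].mean(0).round(4),"zmax",P[br][:,2].max())
    print(" ray z.087", ray(n,u.mean(),v.mean(),.084).round(4))
    bar=m&(p.max(2)<75)&(P[...,2]>.1)&(P[...,2]<.14)
    q=P[bar]; print(" bar",bar.sum(),np.percentile(q,[2,50,98],axis=0).round(4).tolist())
    t=q[q[:,2]>np.percentile(q[:,2],97)-.004]
    print(" top med",np.median(t,0).round(4),len(t)); (c,s,a)=cv2.minAreaRect((t[:,:2]*1000).astype(np.float32));print(c,s,a)
    hs=m&(P[...,2]>.07)&(P[...,2]<.08);print("face z",np.median(P[hs][:,2]))
E
```

```text
top brass 45 318.8888888888889 258.53333333333336 P [ 0.524  -0.0611  0.0758] zmax 0.08999850871096382
 ray z.087 [ 0.5232 -0.0604  0.084 ]
 bar 139 [[0.4675, -0.0151, 0.1048], [0.4909, -0.0057, 0.1201], [0.5185, 0.0013, 0.1241]]
 top med [ 0.4909 -0.0077  0.1209] 90
(492.383056640625, -7.304814338684082) (12.641338348388672, 52.913063049316406) 85.4023666381836
face z 0.07539994797068772
side brass 110 245.26363636363635 252.0818181818182 P [ 0.546  -0.0615  0.0583] zmax 0.08894954582295744
 ray z.087 [ 0.5455 -0.0807  0.084 ]
 bar 355 [[0.467, -0.1522, 0.1009], [0.493, -0.0161, 0.115], [0.5205, -0.0055, 0.1217]]
 top med [ 0.4906 -0.0123  0.12  ] 144
(492.31634521484375, -11.501103401184082) (14.14515209197998, 51.889163970947266) 85.41424560546875
face z 0.07500857076610112
```

```bash
python3 - <<'E'
from h import *
for n in("top","side"):
    f=np.load(n+"0.npz");P=cloud(n,f["d"]);z=P[...,2]*1000
    c=(298,268) if n=="top" else (215,222)
    print(n);print(z[c[1]-20:c[1]+20,c[0]-18:c[0]+22:2].astype(int))
E
```

```text
top
[[  77   77   70   74   73   76   73   75   78   75   80   76   76   75
    74   73   77   75   72   75]
 [  75   76   73   73   74   77   77   76   74   73   77   75   76   76
    76   73   75   73   77 1125]
 [  75   76   75   74   75   79   78   75   77   77   78   75   78   77
    76   75   75   70   75   75]
 [  77   74   76   73   78   77   76   78   74   77   75   76   75   76
    76   73   75   74   73   75]
 [  75   77   79   77   74   78   76   77   77   77   77   77   76   76
    79   74   73   73   74   71]
 [  72   76   76   78   76   76   76   78   78   74   80   74   74   79
    74   75   77   75   75   77]
 [  67   75   79   81   76   77   78   76   78   84   75   76   75   77
    76   76   76   73   77   75]
 [  76   78   78   77   78   76   76   76   77   85   77   76   76   79
    76   76   74   73   74   71]
 [  80   73   74   81   78   76   77   73   77   82   77   76   75   78
    78   75   74   78   74   73]
 [  75   76   79   80   77   79   73   75   77   90   77   73   78   76
    74   79   78   75   76   72]
 [  79   79   80   77   74   77   80   88   87
[... 5810 characters left out ...]
  83  74
   77  76]
 [ 74  79  75  82  88  86  87  87  87  86  87  87  86  84  86  86  79  75
   76  74]
 [ 76  75  76  75  85  86  85  85  87  88  87  85  87  86  81  81  76  76
   78  76]
 [ 77  76  77  75  80  84  85  85  86  86  86  87  84  84  82  77  75  76
   75  78]
 [ 75  77  75  77  77  81  81  83  83  84  84  85  82  82  77  74  77  75
   74  77]
 [ 77  78  78  74  77  76  80  83  82  82  82  80  81  75  77  74  76  76
   76  74]
 [ 77  75  76  76  78  76  75  76  74  77  75  76  73  74  76  75  76  76
   77  75]
 [ 74  77  74  76  75  77  75  74  76  74  76  76  77  76  76  86  77  77
   77  73]
 [ 76  73  74  74  74  76  77  76  74  74  73  77  78  77  84  86  87  76
   78  77]]
```

```bash
python3 - <<'E'
from h import *
A={"top":(.4924,-.0073),"side":(.4923,-.0115)}
for n in A:
    f=np.load(n+"0.npz");p=f["p"];P=cloud(n,f["d"]);h=cv2.cvtColor(p,cv2.COLOR_RGB2HSV)
    d=np.hypot(P[...,0]-A[n][0],P[...,1]-A[n][1])
    br=(h[...,0]>10)&(h[...,0]<30)&(h[...,1]>130)&(h[...,2]>90)&(d>.04)&(d<.063)
    v,u=np.nonzero(br);print(n,len(u),u.min(),u.max(),v.min(),v.max(),np.percentile(P[br][:,2],[0,10,50,90,100]).round(4))
    t=br&(P[...,2]>.083);v,u=np.nonzero(t);q=np.array([ray(n,a,b,.0865) for a,b in zip(u,v)]);c=(q.min(0)+q.max(0))/2
    for c in(c,q.mean(0)):
        r=c[:2]-A[n];print(c.round(4),np.hypot(*r),np.arctan2(r[1],r[0]))
    # nose
    ns=(d>.036)&(d<.045)&(P[...,2]>.081)&~br&(P[...,0]>A[n][0]+.03);r=P[ns][:,:2]-A[n];print("nose",ns.sum(),np.median(np.arctan2(r[:,1],r[:,0])))
    # disc centre
    ds=(P[...,2]>.083)&(P[...,2]<.0895)&(d<.038)
    q=P[ds];(c,r)=cv2.minEnclosingCircle((q[:,:2]*1000).astype(np.float32));print("disc",c,r,q.mean(0))
E
```

```text
top 31 312 321 197 264 [0.0747 0.0776 0.0799 0.0881 1.1251]
[ 0.593  -0.0548  0.0865] 0.11127652635316565 -0.4410695543208781
[ 0.5374 -0.0549  0.0865] 0.06549361771051024 -0.8125970005047078
nose 7 -0.07423025761372286
disc (494.3836669921875, -7.151959419250488) 35.29194641113281 [ 0.49271379 -0.00698581  0.08660174]
side 60 224 234 240 250 [0.0746 0.0776 0.0792 0.0866 0.0889]
[ 0.5145 -0.058   0.0865] 0.05148027734578414 -1.1256475189595916
[ 0.5142 -0.0586  0.0865] 0.051995765573420574 -1.1354648972566013
nose 12 -0.10084578512779278
disc (493.84051513671875, -11.199261665344238) 35.339630126953125 [ 0.49278742 -0.02541247  0.08629545]
```

View pics/top_z.png

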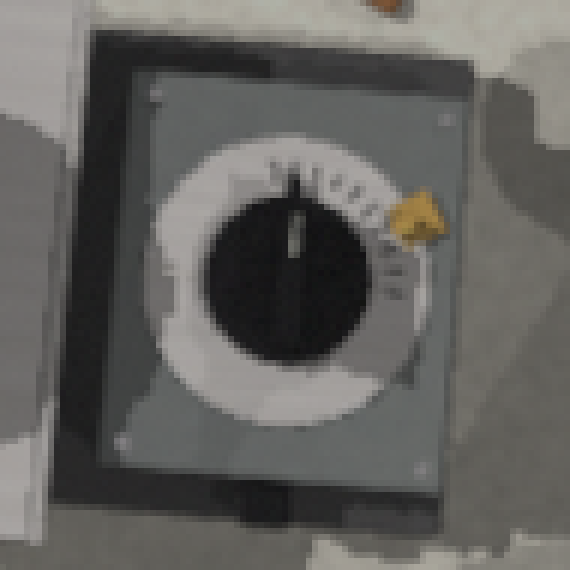

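View pics/side_z.png

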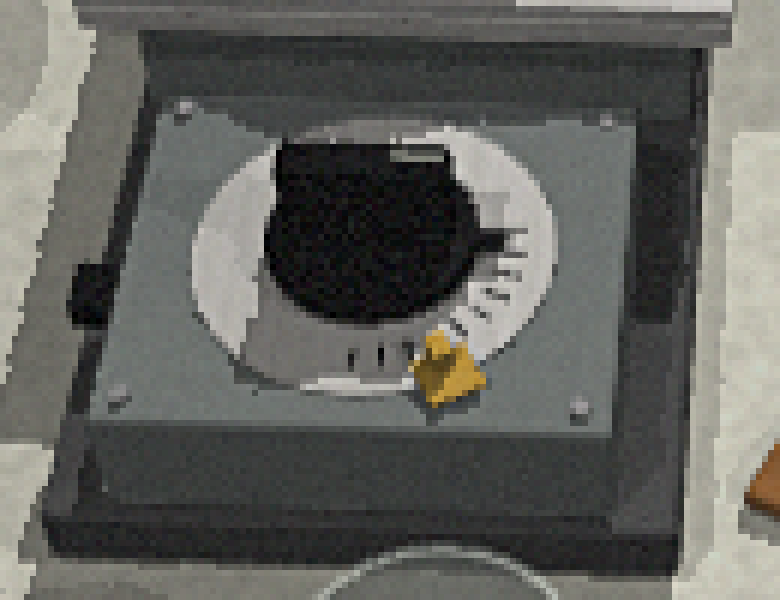

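```bash
python3 - <<'E'
from h import *
from scipy.spatial.transform import Rotation as R
r=ray("top",319.7,261.2,.083);d=r[:2]-[.4924,-.0073];print("tab top view",r,np.hypot(*d),np.arctan2(d[1],d[0]))
f=np.load("top0.npz");P=cloud("top",f["d"]);ok=(f["d"]>.1)
for y0,y1 in((-.8,-.6),(-.6,-.4),(-.4,-.2),(-.2,0),(0,.2)):
    m=ok&(P[...,1]>y0)&(P[...,1]<y1)&(P[...,0]>0)&(P[...,0]<.9);print(y0,np.percentile(P[m][:,2],[50,99.5,100]))
o=manip.get_obs();Rm=R.from_quat(o["ee_rot"]);print(Rm.as_matrix().round(3))
print(Rm.inv().apply(np.array([.4924,-.0095,.22])-o["position"]))
E
```

```text
tab top view [ 0.51687662 -0.06232868  0.083     ] 0.06022674403718733 -1.1522771729719552
-0.8 [0.04160313 0.17314945 0.17663344]
-0.6 [0.00138833 0.17032024 0.17542737]
-0.4 [-0.00030588  0.09703009  0.11424616]
-0.2 [0.00028376 0.11880162 0.12561676]
0 [0.00132088 0.15167934 0.1557563 ]
[[ 0.961  0.277 -0.   ]
 [ 0.277 -0.961  0.001]
 [-0.    -0.001 -1.   ]]
[ 0.47050134 -0.47903402  0.0281722 ]
```

>>> {"name": "jog_arm", "arguments": {
  "steps": [0.05, 0.024, -0.024, -0.003, -0.14, 0.05, 0.047, -0.048, -0.006, -0.28, 0.05, 0.071, -0.072, -0.009, -0.42, 0.05, 0.094, -0.096, -0.012, -0.56, 0.05, 0.118, -0.12, -0.015, -0.7, 0.05, 0.141, -0.144, -0.015, -0.84, 0.05, 0.165, -0.168, -0.015, -0.98, 0.05, 0.188, -0.192, -0.015, -1.12, 0.05, 0.212, -0.216, -0.015, -1.26, 0.05, 0.235, -0.24, -0.015, -1.4]
}}

```text
clock: 1.1
position: [0.3329, -0.3034, 0.2631]
ee_rot: [0.665, 0.747, -0.0, -0.0]
ft_force: [0.5, 0.8, 0.6]
grip_width: 0.587
```

```bash
cat > st.py <<'E'
from h import *
from scipy.spatial.transform import Rotation as R
import sys
o=manip.get_obs();Rm=R.from_quat(o["ee_rot"]);M=Rm.as_matrix()
print("t",round(o["clock"],2),"p",o["position"].round(4),"yaw",round(np.arctan2(M[1,0],M[0,0]),4),"tz",M[:,2].round(3),"w",round(o["grip_width"],3))
print("j",o["joint_pos"].round(2),"F",o["ft_force"].round(2),"T",o["torque"].round(3))
if len(sys.argv)>1:
    t=np.array(eval(sys.argv[1]));print("shift",Rm.inv().apply(t-o["position"]).round(4))
E
python3 st.py "[.4924,-.0095,.22]"
```

```text
t 1.1 p [ 0.3329 -0.3034  0.2631] yaw 1.6866 tz [-0.  0. -1.] w 0.587
j [ 1.05 -0.04 -0.4   1.85 -0.02  1.33  0.77] F [0.55 0.81 0.57] T [-0.026 -0.073 -0.002]
shift [0.2735 0.1925 0.0431]
```

>>> {"name": "jog_arm", "arguments": {
  "steps": [0.05, 0.028, 0.02, 0.0, -0.14, 0.05, 0.055, 0.039, 0.0, -0.28, 0.05, 0.083, 0.058, 0.0, -0.42, 0.05, 0.11, 0.078, 0.0, -0.56, 0.05, 0.138, 0.097, 0.0, -0.7, 0.05, 0.165, 0.116, 0.0, -0.84, 0.05, 0.193, 0.136, 0.0, -0.98, 0.05, 0.22, 0.155, 0.0, -1.12, 0.05, 0.247, 0.174, 0.0, -1.25, 0.05, 0.273, 0.192, 0.0, -1.37]
}}

```text
clock: 2.1
position: [0.4937, -0.011, 0.2632]
ee_rot: [0.043, 0.999, -0.0, -0.0]
ft_force: [0.1, -0.8, -0.1]
grip_width: 0.585
```

```bash
python3 st.py "[.4924,-.0095,.18]"
```

```text
t 2.1 p [ 0.4937 -0.011   0.2632] yaw 3.0562 tz [-0. -0. -1.] w 0.585
j [ 0.66  0.09 -0.76  1.74  0.06  1.34  1.37] F [ 0.06 -0.82 -0.11] T [-0.034 -0.047 -0.017]
shift [0.0014 0.0014 0.0832]
```

>>> {"name": "jog_arm", "arguments": {
  "steps": [0.05, 0.001, 0.001, 0.02, 0, 0.05, 0.001, 0.001, 0.04, 0, 0.05, 0.001, 0.001, 0.06, 0, 0.05, 0.001, 0.001, 0.08, 0, 0.05, 0.001, 0.001, 0.1, 0, 0.05, 0.001, 0.001, 0.115, 0, 0.05, 0.001, 0.001, 0.118, 0, 0.05, 0.001, 0.001, 0.118, 0, 0.05, 0.001, 0.001, 0.118, 0, 0.05, 0.001, 0.001, 0.118, 0]
}}

```text
clock: 3.1
position: [0.493, -0.0113, 0.1462]
ee_rot: [0.045, 0.999, -0.0, 0.001]
ft_force: [0.8, -0.1, -0.6]
grip_width: 0.582
```

```bash
python3 st.py; python3 - <<'E'
from h import *
for n,(r0,r1,c0,c1) in {"top":(205,325,225,360),"side":(125,285,145,295)}.items():
    p,d=manip.camera(n);np.savez(n+"1.npz",p=p,d=d)
    cv2.imwrite(f"pics/{n}1.png",cv2.resize(p[r0:r1,c0:c1,::-1],None,fx=(5 if n=="top" else 3.7),fy=(5 if n=="top" else 3.7),interpolation=cv2.INTER_NEAREST))
E
```

```text
t 3.1 p [ 0.493  -0.0113  0.1462] yaw 3.0507 tz [ 0.001 -0.    -1.   ] w 0.582
j [ 0.63  0.2  -0.76  1.9   0.16  1.1   1.29] F [ 0.75 -0.12 -0.6 ] T [-0.045 -0.025 -0.006]
```

View pics/top1.png

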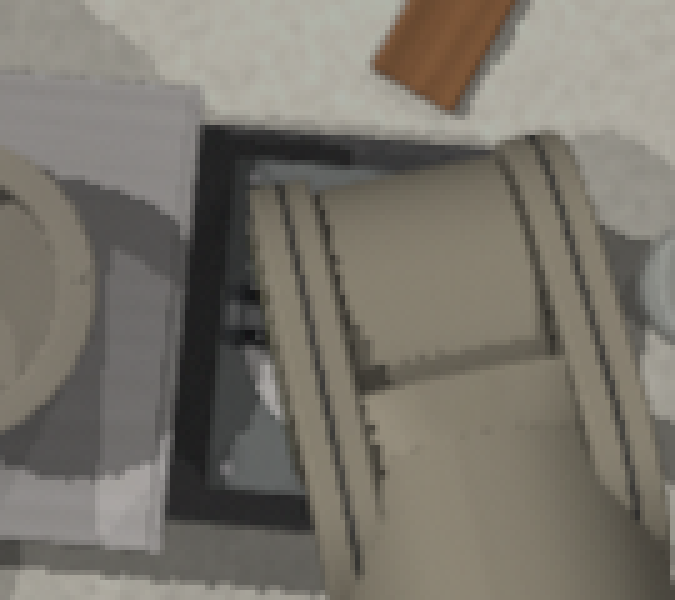

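View pics/side1.png

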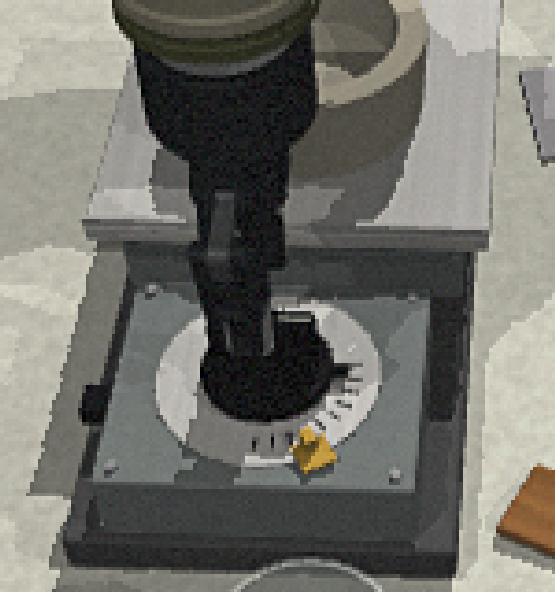

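```bash
python3 - <<'E'
from h import *
P=cloud("side",np.load("side1.npz")["d"])
for v in (196,204,208,212,216,219):
    print(v,[ (round(P[v,u,0],3),round(P[v,u,1],3),round(P[v,u,2],3)) for u in range(201,224,2)])
E
```

```text
196 [(np.float64(0.482), np.float64(-0.077), np.float64(0.228)), (np.float64(0.486), np.float64(-0.078), np.float64(0.229)), (np.float64(0.489), np.float64(-0.078), np.float64(0.228)), (np.float64(0.492), np.float64(-0.079), np.float64(0.229)), (np.float64(0.495), np.float64(-0.08), np.float64(0.229)), (np.float64(0.498), np.float64(-0.081), np.float64(0.231)), (np.float64(0.5), np.float64(-0.066), np.float64(0.215)), (np.float64(0.5), np.float64(-0.046), np.float64(0.195)), (np.float64(0.497), np.float64(0.013), np.float64(0.135)), (np.float64(0.5), np.float64(0.012), np.float64(0.136)), (np.float64(0.504), np.float64(0.012), np.float64(0.136)), (np.float64(0.5), np.float64(0.091), np.float64(0.055))]
204 [(np.float64(0.48), np.float64(-0.075), np.float64(0.207)), (np.float64(0.483), np.float64(-0.074), np.float64(0.206)), (np.float64(0.486), np.float64(-0.074), np.float64(0.205)), (np.float64(0.489), np.float64(-0.074), np.float64(0.206)), (np.float64(0.493), np.float64(-0.074), np.float64(0.205)), (np.float64(0.496), np.float64(-0.077), np.float64(0.209)), (np.float64(0.499), np.f
[... 2507 characters left out ...]
2), np.float64(0.002), np.float64(0.085)), (np.float64(0.469), np.float64(-0.015), np.float64(0.103)), (np.float64(0.473), np.float64(-0.018), np.float64(0.107)), (np.float64(0.481), np.float64(-0.042), np.float64(0.133)), (np.float64(0.486), np.float64(-0.052), np.float64(0.144)), (np.float64(0.489), np.float64(-0.05), np.float64(0.143)), (np.float64(0.492), np.float64(-0.052), np.float64(0.144)), (np.float64(0.496), np.float64(-0.05), np.float64(0.142)), (np.float64(0.498), np.float64(-0.045), np.float64(0.136)), (np.float64(0.499), np.float64(-0.018), np.float64(0.105)), (np.float64(0.502), np.float64(-0.018), np.float64(0.106)), (np.float64(0.506), np.float64(-0.019), np.float64(0.106))]
```

The finger heights and positions agree with the side view, so the knob axis is at about (0.492, -0.0115). Descending next.

>>> {"name": "jog_arm", "arguments": {
  "steps": [0.05, 0.001, 0, 0.01, -0.01, 0.05, 0.001, 0, 0.02, -0.01, 0.05, 0.001, 0, 0.03, -0.01, 0.05, 0.001, 0, 0.036, -0.01, 0.05, 0.001, 0, 0.037, -0.01, 0.05, 0.001, 0, 0.037, -0.01, 0.03, 0.001, 0, 0.037, -0.01, 0.024, 0.001, 0, 0.037, -0.01, 0.02, 0.001, 0, 0.037, -0.01, 0.018, 0.001, 0, 0.037, -0.01],
  "grip_force": 30
}}

```text
clock: 4.2
position: [0.4917, -0.0108, 0.1086]
ee_rot: [0.04, 0.999, 0.0, 0.0]
ft_force: [0.4, 0.9, 0.8]
grip_width: 0.21
```

```bash
python3 st.py
```

```text
t 4.2 p [ 0.4917 -0.0108  0.1086] yaw 3.0611 tz [ 0.001  0.    -1.   ] w 0.21
j [ 0.61  0.25 -0.75  1.94  0.2   1.03  1.26] F [0.42 0.87 0.82] T [ 0.3   -0.029  0.033]
```

>>> {"name": "jog_arm", "arguments": {
  "steps": [0.014, 0, 0, 0, 0, 0.01, 0, 0, 0, 0, 0.0, 0, 0, 0, 0, 0.0, 0, 0, 0, 0, 0.0, 0, 0, 0, 0, 0.0, 0, 0, 0, 0, 0.0, 0, 0, 0, 0, 0.0, 0, 0, 0, 0, 0.0, 0, 0, 0, 0, 0.0, 0, 0, 0, 0],
  "grip_force": 40
}}

```text
clock: 5.2
position: [0.4918, -0.0091, 0.1088]
ee_rot: [0.04, 0.999, 0.001, 0.0]
ft_force: [-0.5, 8.4, 2.8]
grip_width: 0.156
```

```bash
python3 st.py
```

```text
t 5.2 p [ 0.4918 -0.0091  0.1088] yaw 3.0625 tz [ 0.001  0.002 -1.   ] w 0.156
j [ 0.61  0.25 -0.75  1.94  0.2   1.03  1.26] F [-0.5   8.36  2.75] T [ 1.701  0.132 -0.025]
```

>>> {"name": "jog_arm", "arguments": {
  "steps": [0.0, 0, 0.001, 0, 0, 0.0, 0, 0.002, -0.001, 0, 0.0, 0, 0.0025, -0.003, 0, 0.0, 0, 0.0025, -0.005, 0, 0.0, 0, 0.0025, -0.007, 0, 0.0, 0, 0.0025, -0.009, 0, 0.0, 0, 0.0025, -0.011, 0, 0.0, 0, 0.0025, -0.013, 0, 0.0, 0, 0.0025, -0.013, 0, 0.0, 0, 0.0025, -0.013, 0]
}}

```text
clock: 6.2
position: [0.4918, -0.0089, 0.1217]
ee_rot: [0.04, 0.999, -0.0, 0.0]
ft_force: [0.1, 1.3, 2.4]
grip_width: 0.16
```

```bash
python3 st.py; cat >snap.py <<'E'
from h import *
import sys
k=sys.argv[1]
p,d=manip.camera("side");np.savez(f"side{k}.npz",p=p,d=d)
cv2.imwrite(f"pics/side{k}.png",cv2.resize(p[165:285,145:295,::-1],None,fx=4.5,fy=4.5,interpolation=cv2.INTER_NEAREST))
E
python3 snap.py 2
```

```text
t 6.2 p [ 0.4918 -0.0089  0.1217] yaw 3.0607 tz [ 0. -0. -1.] w 0.16
j [ 0.61  0.24 -0.75  1.92  0.19  1.05  1.27] F [0.06 1.27 2.43] T [-0.014 -0.082 -0.016]
```

View pics/side2.png

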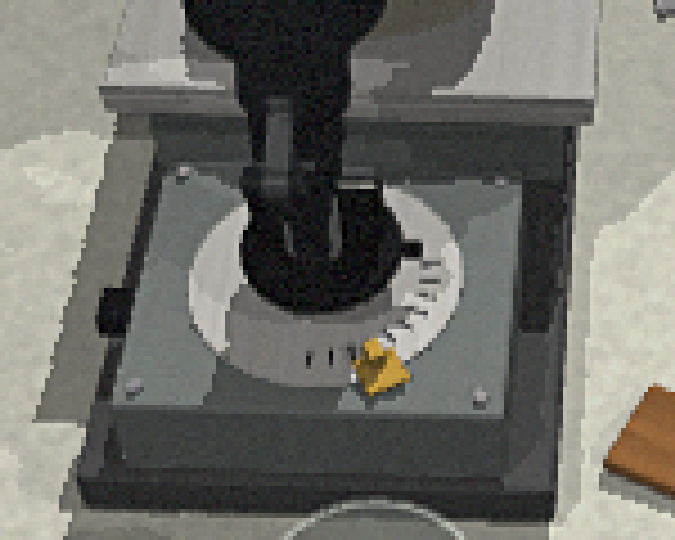

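The knob has visibly risen and the nose at (412,248) stands clear of the scale. Turning now to just short of the tab.

>>> {"name": "jog_arm", "arguments": {
  "steps": [0.0, 0, 0, 0, 0.1, 0.0, 0, 0, 0, 0.2, 0.0, 0, 0, 0, 0.3, 0.0, 0, 0, 0, 0.4, 0.0, 0, 0, 0, 0.5, 0.0, 0, 0, 0, 0.6, 0.0, 0, 0, 0, 0.7, 0.0, 0, 0, 0, 0.8, 0.0, 0, 0, 0, 0.88, 0.0, 0, 0, 0, 0.88]
}}

```text
clock: 7.25
position: [0.492, -0.0084, 0.1216]
ee_rot: [0.463, 0.887, 0.0, 0.0]
ft_force: [2.2, 2.3, 0.7]
grip_width: 0.156
```

```bash
python3 st.py;python3 snap.py 3
```

```text
t 7.25 p [ 0.492  -0.0084  0.1216] yaw 2.1798 tz [ 0.001  0.    -1.   ] w 0.156
j [ 0.51  0.22 -0.64  1.93  0.15  1.04  0.42] F [2.22 2.31 0.73] T [ 0.398 -0.388 -0.066]
```

View pics/side3.png

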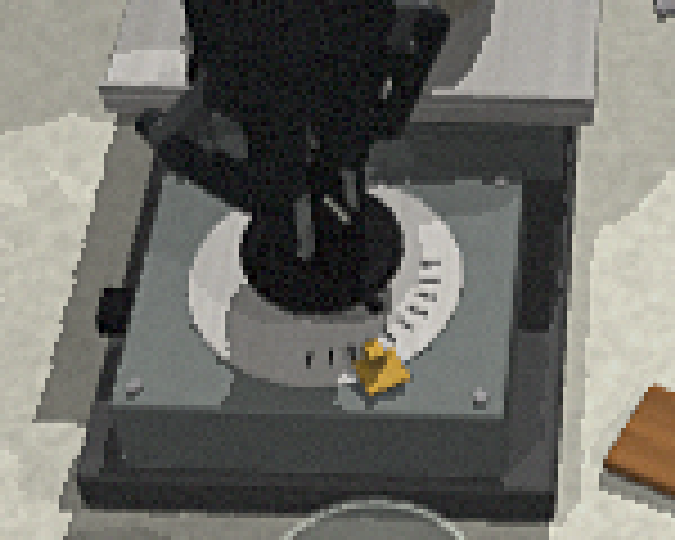

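>>> {"name": "jog_arm", "arguments": {
  "steps": [0.0, 0, 0.0006, 0, 0, 0.0, 0, 0.0006, 0.001, 0.01, 0.0, 0, 0.0006, 0.002, 0.01, 0.0, 0, 0.0006, 0.003, 0.01, 0.0, 0, 0.0006, 0.004, 0.01, 0.0, 0, 0.0006, 0.005, 0.01, 0.0, 0, 0.0006, 0.006, 0.01, 0.0, 0, 0.0006, 0.007, 0.01, 0.0, 0, 0.0006, 0.007, 0.01, 0.0, 0, 0.0006, 0.007, 0.01]
}}

```text
clock: 8.3
position: [0.4921, -0.0084, 0.1142]
ee_rot: [0.467, 0.884, -0.0, -0.0]
ft_force: [-0.7, 0.7, 2.1]
grip_width: 0.155
```

```bash
python3 st.py
```

```text
t 8.3 p [ 0.4921 -0.0084  0.1142] yaw 2.1706 tz [-0.  0. -1.] w 0.155
j [ 0.51  0.23 -0.64  1.93  0.16  1.03  0.4 ] F [-0.69  0.7   2.15] T [ 0.182  0.222 -0.275]
```

```bash
python3 snap.py 4; python3 - <<'E'
from h import *
for k in (0,2,3,4):
    d=np.load(f"side{k}.npz");P=cloud("side",d["d"]);
    m=np.zeros((420,560),bool);m[222:240,198:236]=1
    g=(d["p"].max(2)<70)&m&(P[...,1]<-.022)
    z=P[g][:,2];y=P[g][:,1];print(k,g.sum(),np.percentile(z,[10,25,50,75,90]).round(4))
E
```

```text
0 300 [0.0826 0.0848 0.0863 0.0872 0.0879]
2 311 [0.0953 0.0974 0.0989 0.0999 0.1005]
3 333 [0.0955 0.0976 0.099  0.1001 0.1046]
4 366 [0.0881 0.0905 0.0919 0.0939 0.1045]
```

View pics/side4.png

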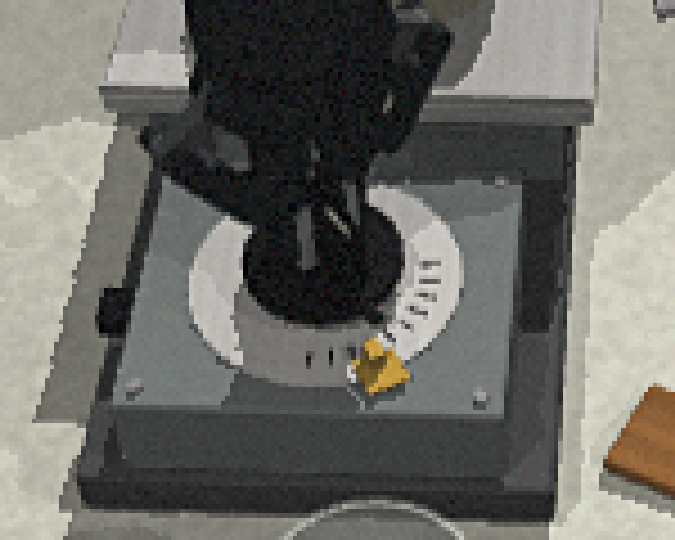

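The disc dropped 7 mm (to a stem of about 5.6 mm) with only about 2 N, so it seems to be in the slot already. The torque pushes the tool clockwise. I'll ease it a little clockwise and go down gently.

>>> {"name": "jog_arm", "arguments": {
  "steps": [0.0, 0, 0, 0, 0.01, 0.0, 0, 0, 0, 0.02, 0.0, 0, 0, 0.0005, 0.02, 0.0, 0, 0, 0.001, 0.02, 0.0, 0, 0, 0.0015, 0.02, 0.0, 0, 0, 0.002, 0.02, 0.0, 0, 0, 0.0025, 0.02, 0.0, 0, 0, 0.003, 0.02, 0.0, 0, 0, 0.003, 0.02, 0.0, 0, 0, 0.003, 0.02]
}}

```text
clock: 9.35
position: [0.4921, -0.0084, 0.1112]
ee_rot: [0.475, 0.88, -0.0, -0.0]
ft_force: [-1.0, 0.3, 0.5]
grip_width: 0.159
```

```bash
python3 st.py
```

```text
t 9.35 p [ 0.4921 -0.0084  0.1112] yaw 2.1508 tz [-0. -0. -1.] w 0.159
j [ 0.5   0.23 -0.64  1.94  0.16  1.02  0.38] F [-0.95  0.35  0.49] T [0.111 0.267 0.012]
```

>>> {"name": "jog_arm", "arguments": {
  "steps": [0.0, 0, 0, 0.0005, 0, 0.0, 0, 0, 0.001, 0, 0.0, 0, 0, 0.0015, 0, 0.0, 0, 0, 0.002, 0, 0.0, 0, 0, 0.0023, 0, 0.0, 0, 0, 0.0026, 0, 0.0, 0, 0, 0.0028, 0, 0.0, 0, 0, 0.003, 0, 0.0, 0, 0, 0.003, 0, 0.0, 0, 0, 0.003, 0]
}}

```text
clock: 10.35
position: [0.4922, -0.0084, 0.1087]
ee_rot: [0.475, 0.88, -0.0, 0.0]
ft_force: [-4.4, 0.2, 9.0]
grip_width: 0.155
```

```bash
python3 st.py; python3 snap.py 5;  python3 - <<'E'
from h import *
for k in (0,4,5):
    d=np.load(f"side{k}.npz");P=cloud("side",d["d"]);
    m=np.zeros((420,560),bool);m[222:240,198:236]=1
    g=(d["p"].max(2)<70)&m&(P[...,1]<-.022)
    z=P[g][:,2];print(k,g.sum(),np.percentile(z,[10,25,50,75,90]).round(4))
E
```

```text
t 10.35 p [ 0.4922 -0.0084  0.1087] yaw 2.1508 tz [-0. -0. -1.] w 0.155
j [ 0.5   0.23 -0.64  1.94  0.16  1.02  0.38] F [-4.4   0.24  8.96] T [0.047 1.149 0.007]
0 300 [0.0826 0.0848 0.0863 0.0872 0.0879]
4 366 [0.0881 0.0905 0.0919 0.0939 0.1045]
5 402 [0.0835 0.0855 0.0869 0.0942 0.1048]
```

The knob is home: the TCP is back at its home height with a firm 9 N stop. Releasing and backing off.

>>> {"name": "jog_arm", "arguments": {
  "steps": [0.0, 0, 0, -0.0005, 0, 0.02, 0, 0, -0.0005, 0, 0.035, 0, 0, -0.0005, 0, 0.04, 0, 0, -0.0005, 0, 0.04, 0, 0, -0.0005, 0, 0.04, 0, 0, -0.0005, 0, 0.04, 0, 0, -0.0005, 0, 0.04, 0, 0, -0.01, 0, 0.04, 0, 0, -0.03, 0, 0.04, 0, 0, -0.05, 0]
}}

```text
clock: 11.4
position: [0.492, -0.0082, 0.1594]
ee_rot: [0.475, 0.88, 0.0, -0.0]
ft_force: [0.1, -0.2, 0.5]
grip_width: 0.47
```

>>> {"name": "jog_arm", "arguments": {
  "steps": [0.04, 0, 0, -0.02, 0, 0.04, 0, 0, -0.05, 0, 0.04, 0, 0, -0.08, 0, 0.04, 0, 0, -0.1, 0, 0.04, 0, 0, -0.12, 0, 0.04, 0, 0, -0.14, 0, 0.04, 0, 0, -0.15, 0, 0.04, 0, 0, -0.15, 0, 0.04, 0, 0, -0.15, 0, 0.04, 0, 0, -0.15, 0]
}}

```text
clock: 12.4
position: [0.4917, -0.0084, 0.3073]
ee_rot: [0.475, 0.88, -0.0, -0.001]
ft_force: [0.1, -0.1, 0.0]
grip_width: 0.469
```

```bash
python3 st.py; python3 snap.py 6;  python3 - <<'E'
from h import *
for k in (0,6):
    d=np.load(f"side{k}.npz");P=cloud("side",d["d"]);m=np.zeros((420,560),bool);m[195:245,195:240]=1
    g=(d["p"].max(2)<75)&m&(P[...,1]<-.022)&(P[...,2]<.1)&(P[...,2]>.081)
    t=m&(P[...,2]>.112)&(P[...,2]<.135)&(np.hypot(P[...,0]-.492,P[...,1]+.0115)<.034)
    z=P[t];print(k,"disc",np.median(P[g][:,2]),"bartop",np.percentile(z[:,2],[50,80,95]));q=z[z[:,2]>.1175];print(cv2.minAreaRect((q[:,:2]*1000).astype(np.float32)))
E
```

```text
t 12.4 p [ 0.4917 -0.0084  0.3073] yaw 2.1508 tz [-0.002  0.    -1.   ] w 0.469
j [ 0.55  0.05 -0.64  1.68  0.03  1.42  0.49] F [ 0.11 -0.07  0.03] T [ 0.008 -0.021  0.01 ]
0 disc 0.08633110276148825 bartop [0.11939039 0.12075717 0.12162392]
((492.26715087890625, -11.497156143188477), (14.14515209197998, 51.987918853759766), 85.41424560546875)
6 disc 0.08636832350693135 bartop [0.11963532 0.12080746 0.12182327]
((492.19512939453125, -11.335134506225586), (13.974987030029297, 52.853641510009766), 33.06682586669922)
```

View pics/side6.png

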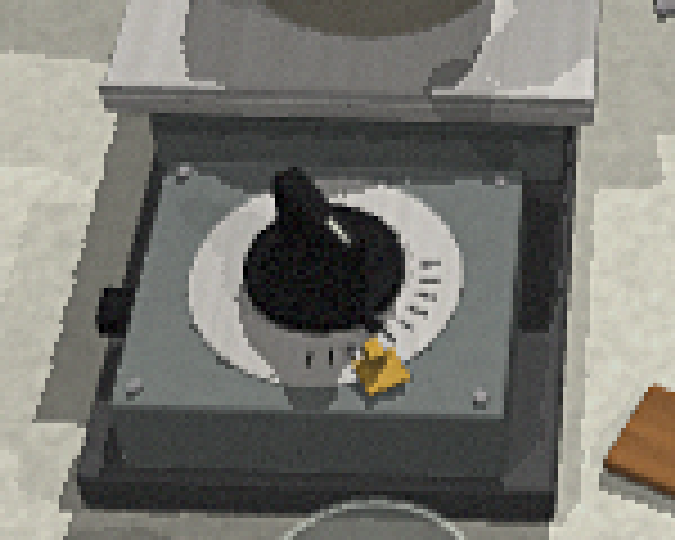

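The knob is home with the disc at 86.4 mm, the same as at the start. The nose at (378,325) points at the tab at (380,365), 0.14 rad off in plan, and the gripper is clear.

```bash
python3 -c "
from workcell import manip
print(manip.hand_in())"
```

```text
the job is handed in; nothing more can be done
None
```

The knob is unlocked, turned clockwise to the tab, pressed fully home and released, and the job was handed in at about 12.5 s of the 54 s.

- **Pull and turn:** I pulled the knob up about 13 mm and turned it 0.91 rad clockwise in all. It found the slot on the first gentle press, going in with about 2 N. A small turning force showed it was slightly off the slot's middle, so I eased it 0.02 rad clockwise. It then stopped firmly at home with about 9 N on the wrist.
- **Last checks:** The disc and the top of the bar are back at their starting heights (86.4 mm and about 120 mm). The pointer is about 0.14 rad short of the tab in plan, inside the 0.25 rad limit. The gripper is about 0.2 m above the knob and the wrist force is near zero.
- **What disagreed:** The two cameras differed by about 4 mm on the knob's y position. I went with the side view, which turned out about 2.5 mm off. Closing on the knob therefore pushed sideways with 8 N, and I corrected that before lifting.
- **Not checked:** I did not measure the mould, beaker, rib or spatula again at the end. The arm's path kept clear of them, and I felt no unexpected contact.

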